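# Re-aim a circuit-board vise to its index block

### The job

Fully loosen the wing knob that clamps the board vise's swivel base, swing the vise head by its upright handle until the pointer lies over the large square index block (not the small round stud), then turn the wing knob back until the clamp is tight again and let go.

Things in the scene. Friction and masses are not known exactly. Their poses are not given: they have to be found in the camera images.
- knob_grip (a point): Black wing knob of the clamp: flat bar 52 mm long, 14 mm thick, 32 mm tall, on a thin screw on the vise base's side lug, 135 mm from the head's swivel axis; it does not swing with the head. Point: on the knob's vertical axis, 16 mm below the bar's top, 82 mm above the table. x along the bar's length, y across its thickness, z up.
- clamp (a joint): Turn of the wing knob, rad: 0 = fully tight (stop), growing counter-clockwise seen from above to 1.2 = fully loose (stop). Its cam grips the head firmly (some 15 N or more at the handle) when tight and frees it above about 0.75: loosen to 0.9 or more before swinging; tight again is below 0.3. Friction about 0.1 to 0.2 N m; stays where left. Starts at 0 to 0.08.
- handle (a point): Head's upright round black handle, 18 mm across, 36 to 98 mm above the table; point on its axis, 76 mm up. x points level outward from the vertical swivel axis, 95 mm behind (-x); z up. Pointer tip 35 mm ahead (+x), 30 to 36 mm up. Swings 0.85 rad each way from midway between the marks; loose, takes 2 N, stays put. Circuit board over the swivel axis: top 87 mm up, 65 mm from the handle.
- square_mark: Large square index block, plain steel, 34 x 34 mm, 14 mm high, fixed on the vise base plate 130 mm from the swivel axis, top 26 mm above the table. Origin: centre of its underside. A small round stud (16 mm) stands on the mirrored place at the other side of the head's middle position; either may be on either side. The pointer passes just above both.

How it is judged:
On the way, in this order (a step that is already met when the one before it is completed fails the run):
1. the wing knob is loosened to at least 0.7 rad (value of joint clamp above 0.7 rad), for 0.1 s.
2. with the clamp loose, the head is swung so that the pointer line passes within 24 mm of the square block's centre (y of square_mark in the frame of handle between -0.024 and 0.024 m and value of joint clamp above 0.5 rad), for 0.2 s.
At the end, for the whole second after the job is handed in: The head's pointer line passes within 24 mm (about 10 degrees) of the square index block's centre, and the wing knob is tight again (below 0.3 rad) and at rest (y of square_mark in the frame of handle between -0.024 and 0.024 m and value of joint clamp below 0.3 rad and velocity of joint clamp below 0.05 rad/s); the robot touches nothing.
It also fails if it takes over 58 s, if anything falls off the work surface, if the arm or the gripper's body presses on something with over 40 N, if the wrist force passes 120 N, or if a joint passes its speed limit or range.

### The arm

A 7-joint arm with a two-finger parallel gripper is mounted at the origin on the work surface. World frame = base frame: x ahead of the robot, y to its left, z up, the work surface at z = 0. Lengths are in m, angles in rad, forces in N, time in s.
With the tool pointing down it reaches from about 0.425 to 0.875 m from the base axis. Payload 4.7 kg.
Tool frame: the origin (TCP) lies on the centre line of the jaws, within the pads' length; the fingertips stand 11 mm ahead of it and the grasp point (between the pads) lies 8 mm behind it; x points along the fingers, z is the direction in which the jaws open and shut, and the axes are right-handed (so a half turn about x gives the same grasp; the last joint's range is limited). The gripper opens to 87 mm and grips with 3 to 60 N. Pads are 19 mm wide; open, the fingers measure 117 mm over their backs; the gripper's body (75 mm by 190 mm) begins 51 mm behind the grasp point.
Start: joints at [-1.242, 0.321, -0.07, 1.45, 0.023, 1.371, -0.057], TCP at [0.201, 0.618, 0.234] pointing down, gripper open.
Joint ranges: [-2.86, 2.86], [-0.3, 2.09], [-1.38, 1.24], [0.06, 2.45], [-1.56, 4.7], [0.09, 2.05], [-2.69, 2.69]. Speed limits (rad/s): [2.57, 2.57, 3.14, 3.14, 3.14, 3.14, 3.14].

### API

Orientations are given as a rotation vector (axis times angle).
In Python, from station import r gives the robot as it stands. The module is installed in compiled form; this text tells all that it offers.
- The arm moves only by the tool move_arm, never from a script. Its argument "series" is text: rows parted by semicolons, each of 7 numbers parted by spaces: the turn, a rotation vector about the world's x, y, z in rad, then the shift along the world's x, y, z in cm, then the opening, from -1 (shut) to 1 (fully open), so that 0 is half open. A call has 1 to 10 rows; each row shifts and turns the commanded pose from where the row before left it; what a row does not reach is not made up. A row lasts 1/12 s, in which the tool goes at most 41.7 mm and 7.16 degrees, less where a joint would pass 70% of its speed; a pose out of reach is approached as far as the arm can. A call with a gripper value outside its range is refused whole. The fingers move at their own pace and stop on an object; "squeeze" is the grip in N (left out, the last holds). Time passes only in rows, so rows that do not move let the fingers close. It gives the time, the measured TCP pose, the force and the opening at its end, in the units of the state.
- r.sense(): the state, without advancing time (a new reading comes with each control period).
- r.grab_frame(name): name is "scene" or "side" or "wrist"; returns a dict with "frame" (384x512x3 uint8, red, green, blue), "z_map" (384x512 float32, m along the optical axis (not along the pixel's ray), 0 where there is no reading), "fx", "fy", "cx", "cy" (pixels), "world_from_camera" (4x4, takes a point from camera to world coordinates); the wrist camera has in their place "tool_from_camera" (4x4, takes a point from camera to tool coordinates, whose origin is the TCP and whose axes are the tool frame's). Camera axes: x right, y down, z forward; pixel columns grow to the right and rows downward; lengths in m; the calibration is good to about 2 mm. A picture is of the moment at which its call begins: read the wrist's pose just before it.
- r.job_done(): hands the job in, once; it reports no verdict.
The state is a dict: "clock": time; "qpos": joint angles; "joint_velocities": joint speeds; "joint_torque": joint torques, N m; "eef_pos": TCP position; "orientation": TCP orientation; "wrist_force": force on the tool from outside, world axes, zero at the start; "ft_torque": the same for the moment, N m; "grip_width": opening from 0.0 (shut) to 1.0 (fully open).
Only numpy, scipy, OpenCV 4.12 (cv2) and the standard library are available. Lean on these libraries where they do the work, as an engineer would, in place of code of your own. Each camera call takes 0.05 s, during which the arm holds its last target. There are 200 camera calls.

## Working session

There is one attempt and no reset: what is moved stays moved. The work goes in short steps, Python scripts to look and compute and a tool call to move; the robot and the scene stay as the last step left them, time stands still between calls to the robot, and variables do not carry over. Pictures are saved under pics/ and viewed, about 8 in all and at most 12, crops included, and the job is handed in when it is done.

Besides the shell and the picture viewer there is one more tool, called after "Emit:" as a command line: name --argument value ..., lists and objects as JSON in quotes. move_arm: Moves the arm, as the interface text tells. Its arguments: {"type":"object","properties":{"series":{"type":"string"},"squeeze":{"type":"number"}},"required":["series"]}

```bash
mkdir -p pics; cat > h.py <<'E'
from station import r
import numpy as np, cv2
def grab(n):
    s=r.sense(); g=r.grab_frame(n)
    if n=="wrist":
        from scipy.spatial.transform import Rotation as R
        T=np.eye(4);T[:3,:3]=R.from_rotvec(s["orientation"]).as_matrix();T[:3,3]=s["eef_pos"]
        g["world_from_camera"]=T@g["tool_from_camera"]
    return g
def cloud(g):
    z=g["z_map"];v,u=np.mgrid[:z.shape[0],:z.shape[1]]
    p=np.stack([(u-g["cx"])/g["fx"]*z,(v-g["cy"])/g["fy"]*z,z],-1)
    T=g["world_from_camera"];w=p@T[:3,:3].T+T[:3,3]; w[z==0]=np.nan
    return w
def plane(g,u,v,h):
    T=g["world_from_camera"];d=T[:3,:3]@np.array([(u-g["cx"])/g["fx"],(v-g["cy"])/g["fy"],1]);o=T[:3,3]
    return o+d*(h-o[2])/d[2]
E
python3 - <<'E'
from h import *
s=r.sense();print({k:np.round(v,3) for k,v in s.items()})
for n in("scene","side"):
    g=grab(n);cv2.imwrite(f"pics/{n}0.png",g["frame"][:,:,::-1]);np.savez(f"{n}0.npz",**g)
    print(n,g["world_from_camera"].round(3),g["fx"])
E
```

```text
{'clock': np.float64(0.0), 'qpos': array([-1.242,  0.322, -0.07 ,  1.452,  0.023,  1.371, -0.057]), 'joint_velocities': array([-0.001, -0.001, -0.   ,  0.002,  0.001, -0.   , -0.   ]), 'joint_torque': array([-0.0000e+00, -4.9130e+01, -4.0400e-01, -3.1253e+01, -6.4000e-02,
        4.4000e-02,  0.0000e+00]), 'eef_pos': array([0.201, 0.618, 0.232]), 'orientation': array([-0.975,  1.343,  0.973]), 'wrist_force': array([-0.381, -0.916, -0.251]), 'ft_torque': array([ 0.071,  0.009, -0.008]), 'grip_width': np.float64(0.998)}
scene [[ 0.47   0.696 -0.543  0.901]
 [ 0.883 -0.363  0.298 -0.119]
 [ 0.01  -0.619 -0.785  0.571]
 [ 0.     0.     0.     1.   ]] 400.93590814577595
side [[ 0.866 -0.221  0.449  0.174]
 [-0.5   -0.404  0.766 -0.53 ]
 [ 0.012 -0.888 -0.46   0.451]
 [ 0.     0.     0.     1.   ]] 457.6181269507714
```

View pics/scene0.png

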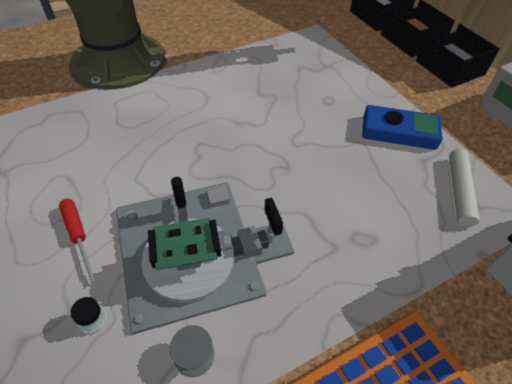

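View pics/side0.png

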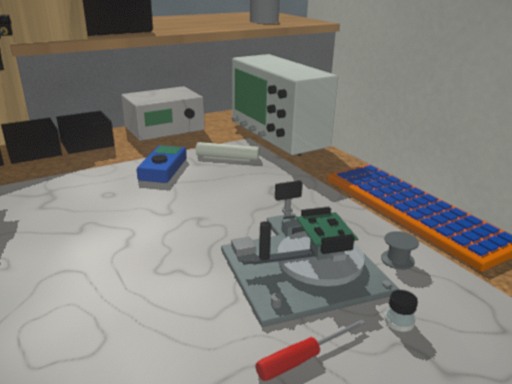

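```bash
python3 - <<'E'
from h import *
def show(n,x0,y0,x1,y1):
    g=dict(np.load(n+"0.npz")); w=cloud(g); f=g["frame"]
    return g,w,cv2.resize(f[y0:y1,x0:x1,::-1],None,fx=4,fy=4,interpolation=cv2.INTER_CUBIC)
g,w,a=show("scene",105,170,295,310); cv2.imwrite("pics/sc.png",a)
hsv=cv2.cvtColor(g["frame"],cv2.COLOR_RGB2HSV)
# dark pixels, clustered
m=((g["frame"].max(-1)<60)&(w[...,2]>0.03)&(w[...,0]>.25)).astype(np.uint8)
n,l,st,c=cv2.connectedComponentsWithStats(m)
for i in range(1,n):
    if st[i,4]>25 and st[i,0]>100 and st[i,0]<290:
        p=w[l==i]; print("scene",st[i],np.nanmedian(p,0).round(3),np.nanmin(p,0).round(3),np.nanmax(p,0).round(3))
g,w2,b=show("side",210,170,400,320)
hs=dict(np.load("side0.npz"))
m=((hs["frame"].max(-1)<60)&(w2[...,2]>0.03)).astype(np.uint8)
n,l,st,c=cv2.connectedComponentsWithStats(m)
for i in range(1,n):
    if st[i,4]>25 and 200<st[i,0]<420 and st[i,1]>150:
        p=w2[l==i]; print("side",st[i],np.nanmedian(p,0).round(3),np.nanmin(p,0).round(3),np.nanmax(p,0).round(3))
for nm,ww,pts in(("scene",w,[(217,194),(150,213),(190,265),(160,190)]),("side",w2,[(245,246),(277,298),(320,262),(288,190),(265,240)])):
    for u,v in pts: print(nm,u,v,ww[v,u].round(3))
E
```

```text
scene [171 177  15  32 306] [ 0.508 -0.035  0.077] [ 0.495 -0.042  0.036] [ 0.511 -0.026  0.1  ]
scene [265 198  18  38 408] [0.626 0.068 0.093] [0.594 0.061 0.067] [0.644 0.082 0.097]
scene [209 220  12  36 252] [ 0.615 -0.021  0.087] [ 0.586 -0.031  0.067] [ 0.635 -0.01   0.089]
scene [195 226   6   8  46] [ 0.589 -0.036  0.082] [ 0.583 -0.042  0.078] [ 0.595 -0.031  0.084]
scene [168 229  13   8  89] [ 0.578 -0.068  0.082] [ 0.571 -0.078  0.078] [ 0.585 -0.058  0.085]
scene [148 230   9  38 269] [ 0.59  -0.104  0.087] [ 0.557 -0.115  0.067] [ 0.615 -0.092  0.089]
scene [233 236  10  15  55] [0.608 0.018 0.031] [0.596 0.009 0.03 ] [0.618 0.024 0.034]
scene [186 244  12  11 103] [ 0.615 -0.057  0.082] [ 0.606 -0.065  0.078] [ 0.623 -0.048  0.084]
scene [165 250   7   7  39] [ 0.606 -0.087  0.082] [ 0.599 -0.092  0.078] [ 0.61  -0.083  0.084]
side [276 181  26  19 387] [0.614 0.067 0.082] [0.591 0.061 0.065] [0.639 0.077 0.096]
side [302 208  28   9 169] [ 0.607 -0.022  0.084] [ 0.584 -0.03   0.077] [ 0.629 -0.012  0.088]
side [308 218   8   5  32] [ 0.587 -0.038  0.081] [ 0.582 -0.041  0.078] [ 0.592 -0.031  0.083]
side [328 219  10   7  49] [ 0.612 -0.059  0.082] [ 0.605 -0.064  0.078] [ 0.619 -0.05   0.084]
side [259 222  12  38 350] [ 0.497 -0.04   0.07 ] [ 0.491 -0.044  0.036] [ 0.507 -0.03   0.098]
side [314 228  10   8  47] [ 0.575 -0.071  0.082] [ 0.569 -0.078  0.077] [ 0.581 -0.059  0.084]
side [321 230  33  24 512] [ 0.582 -0.106  0.078] [ 0.559 -0.115  0.063] [ 0.606 -0.083  0.088]
side [389 290  28  25 527] [ 0.603 -0.221  0.044] [ 0.592 -0.235  0.03 ] [ 0.626 -0.2    0.047]
scene 217 194 [0.502 0.031 0.026]
scene 150 213 [ 0.476 -0.083  0.012]
scene 190 265 [ 0.614 -0.064  0.04 ]
scene 160 190 [ 0.427 -0.049  0.001]
side 245 246 [0.498 0.021 0.026]
side 277 298 [ 0.471 -0.116  0.027]
side 320 262 [ 0.576 -0.079  0.029]
side 288 190 [0.613 0.068 0.082]
side 265 240 [ 0.497 -0.04   0.073]
```

View pics/sc.png

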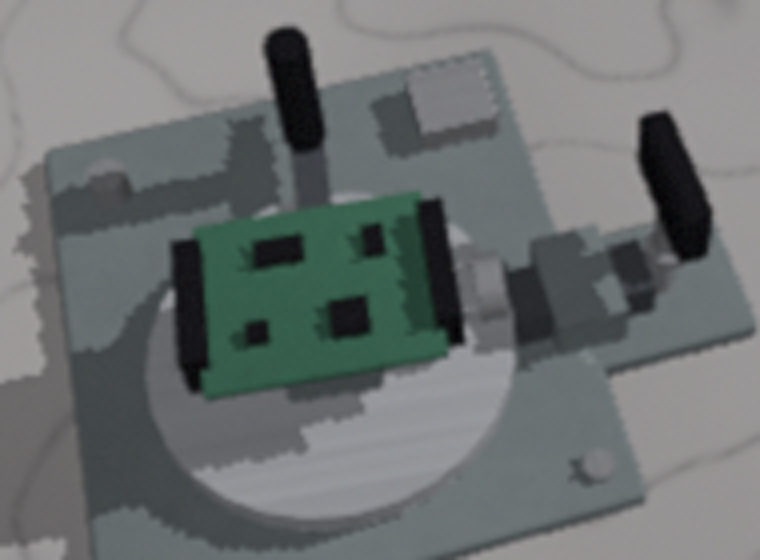

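```bash
python3 - <<'E'
from h import *
from scipy.optimize import least_squares
P={}
for n in("scene","side"):
    g=dict(np.load(n+"0.npz"));w=cloud(g);f=g["frame"].astype(int);dark=f.max(-1)<75
    x,y,z=np.moveaxis(w,-1,0)
    def rect(m,name):
        p=w[m];P.setdefault(name,[]).append(p)
        (c,s,a)=cv2.minAreaRect(p[:,:2].astype(np.float32)*1000);print(n,name,len(p),np.round(c,1),np.round(s,1),round(a,1),p[:,2].mean().round(4))
    rect((z>.094)&(z<.102)&(abs(x-.5)<.03)&(abs(y+.036)<.03),"handtop")
    rect((z>.04)&(z<.102)&(abs(x-.5)<.03)&(abs(y+.036)<.03),"hand")
    rect((z>.064)&(z<.102)&(abs(x-.617)<.04)&(abs(y-.07)<.03)&dark,"knob")
    rect((z>.0945)&(z<.102)&(abs(x-.617)<.04)&(abs(y-.07)<.03)&dark,"knobtop")
    rect((z>.023)&(z<.029)&(abs(x-.5)<.03)&(abs(y-.028)<.03),"square")
    rect((z>.016)&(z<.03)&(abs(x-.47)<.03)&(abs(y+.116)<.03),"stud")
    rect((z>.023)&(z<.034)&(np.hypot(x-.59,y+.065)<.085)&(x>.52),"disc")
h=np.vstack(P["hand"])[:,:2]
s=least_squares(lambda q:np.hypot(*(h-q).T)-.009,[.502,-.036],loss="soft_l1",f_scale=.001);print("handle",s.x)
H=s.x
sq=np.mean([cv2.minAreaRect(p[:,:2].astype(np.float32)*1000)[0] for p in P["square"]],0)/1000
st=np.mean([cv2.minAreaRect(p[:,:2].astype(np.float32)*1000)[0] for p in P["stud"]],0)/1000
kn=cv2.minAreaRect(np.vstack(P["knob"])[:,:2].astype(np.float32)*1000);print(kn);K=np.array(kn[0])/1000
f=lambda q:[np.hypot(*(H-q))-.095,np.hypot(*(K-q))-.135,np.hypot(*(sq-q))-.13,np.hypot(*(st-q))-.13]
s=least_squares(f,[.59,-.065]);A=s.x;print("axis",A,s.fun,sq,st)
for nm,q in(("h",H),("k",K),("sq",sq),("st",st)):
    print(nm,np.degrees(np.arctan2(*(q-A)[::-1])))
E
```

```text
scene handtop 92 [502. -34.] [16.1 16. ] 38.3 0.0973
scene hand 333 [502.2 -34.4] [16.9 16.7] 33.8 0.0759
scene knob 421 [618.7  71.4] [14.  51.6] 79.1 0.0889
scene knobtop 126 [618.3  71.5] [11.8 47.7] 79.5 0.0953
scene square 323 [501.2  31.3] [34.2 34.7] 77.9 0.0258
scene stud 98 [ 473.2 -112.4] [16. 15.] 34.3 0.0239
scene disc 2929 [593.7 -60.1] [137.2 138.8] 25.8 0.0297
side handtop 73 [501.  -33.7] [17.9 15.4] 38.1 0.0967
side hand 408 [500.  -34.7] [18.8 17.4] 58.8 0.0722
side knob 415 [615.3  69.5] [11.3 49.6] 78.9 0.0816
side knobtop 23 [615.5  69.8] [ 6.7 40.9] 82.2 0.0951
side square 250 [500.4  32.2] [35.5 34.2] 80.1 0.0254
side stud 124 [ 472.8 -112. ] [15.8 16.5] 84.9 0.0232
side disc 2438 [586.4 -64. ] [128.7 139. ] 32.8 0.0294
handle [ 0.50109882 -0.0327712 ]
((617.6265258789062, 71.08264923095703), (15.103692054748535, 53.54843521118164), 78.60977172851562)
axis [ 0.59202166 -0.06108496] [ 0.00022936 -0.00037502  0.00017275 -0.00044774] [0.50079532 0.03177353] [ 0.47299062 -0.11222592]
h 162.70318917894437
k 79.03589192418765
sq 134.49201084286483
st -156.74951558486867
```

```bash
python3 - <<'E'
from h import *
from scipy.spatial.transform import Rotation as R
s=r.sense();M=R.from_rotvec(s["orientation"]).as_matrix();print(M.round(3),np.degrees(np.arctan2(M[1,2],M[0,2])))
E
```

```text
[[-0.    -0.951  0.31 ]
 [-0.002  0.31   0.951]
 [-1.    -0.    -0.002]] 71.96392522111945
```

Emit:
move_arm --series "0 0 -0.121 1.67 -2.19 -0.1 0.2;0 0 -0.121 1.67 -2.19 -0.1 0.2;0 0 -0.121 1.67 -2.19 -0.1 0.2;0 0 -0.121 1.67 -2.19 -0.1 0.2;0 0 -0.121 1.67 -2.19 -0.1 0.2;0 0 -0.121 1.67 -2.19 -0.1 0.2;0 0 -0.121 1.67 -2.19 -0.1 0.2;0 0 -0.121 1.67 -2.19 -0.1 0.2;0 0 -0.121 1.67 -2.19 -0.1 0.2;0 0 -0.121 1.67 -2.19 -0.1 0.2"

```text
clock: 0.93
eef_pos: [0.3688, 0.3977, 0.2232]
orientation: [-0.032, 1.571, 0.031]
wrist_force: [0.7, 0.3, 0.7]
grip_width: 0.6
```

Emit:
move_arm --series "0 0 -0.121 1.67 -2.19 -0.1 0.2;0 0 -0.121 1.67 -2.19 -0.1 0.2;0 0 -0.121 1.67 -2.19 -0.1 0.2;0 0 -0.121 1.67 -2.19 -0.1 0.2;0 0 -0.121 1.67 -2.19 -0.1 0.2;0 0 -0.121 1.67 -2.19 -0.1 0.2;0 0 -0.121 1.67 -2.19 -0.1 0.2;0 0 -0.121 1.67 -2.19 -0.1 0.2;0 0 -0.121 1.67 -2.19 -0.1 0.2;0 0 -0.121 1.67 -2.19 -0.1 0.2"

```text
clock: 1.77
eef_pos: [0.5356, 0.1788, 0.2132]
orientation: [0.909, 1.373, -0.909]
wrist_force: [-0.6, 0.4, 0.0]
grip_width: 0.6
```

Emit:
move_arm --series "0 0 -0.121 1.67 -2.19 -0.1 0.2;0 0 -0.121 1.67 -2.19 -0.1 0.2;0 0 -0.121 1.67 -2.19 -0.1 0.2;0 0 -0.121 1.67 -2.19 -0.1 0.2;0 0 -0.121 1.67 -2.19 -0.1 0.2;0 0 0 0 0 0 0.2;0 0 0 0 0 0 0.2"

```text
clock: 2.35
eef_pos: [0.6189, 0.0683, 0.2079]
orientation: [1.354, 1.107, -1.357]
wrist_force: [0.0, 0.8, 0.4]
grip_width: 0.598
```

```bash
cat > chk.py <<'E'
from h import *
from scipy.spatial.transform import Rotation as R
import sys
s=r.sense();M=R.from_rotvec(s["orientation"]).as_matrix()
print("t",s["clock"].round(2),"tcp",(s["eef_pos"]*100).round(2),"yaw",np.degrees(np.arctan2(M[1,2],M[0,2])).round(2),"down",M[:,0].round(3),"F",s["wrist_force"].round(1),"Mz",s["ft_torque"].round(2),"w",s["grip_width"].round(3),"q",s["qpos"].round(2))
E
python3 chk.py; python3 - <<'E'
from h import *
g=grab("wrist");w=cloud(g);cv2.imwrite("pics/w1.png",g["frame"][:,:,::-1])
x,y,z=np.moveaxis(w,-1,0);dark=g["frame"].max(-1)<75
m=(z>.09)&(z<.105)&(abs(x-.617)<.05)&(abs(y-.07)<.04)
if m.sum()>20: print(m.sum(),cv2.minAreaRect(w[m][:,:2].astype(np.float32)*1000),w[m].mean(0))
E
```

```text
711 ((617.62109375, 73.68526458740234), (13.818285942077637, 50.27071762084961), 79.43901062011719) [0.61822226 0.07355214 0.09307008]Traceback (most recent call last):
  File "chk.py", line 5, in <module>
    print("t",s["clock"].round(2),"tcp",(s["eef_pos"]*100).round(2),"yaw",np.degrees(np.arctan2(M[1,2],M[0,2])).round(2),"down",M[:,0].round(3),"F",s["wrist_force"].round(1),"Mz",s["ft_torque"].round(2),"w",s["grip_width"].round(3),"q",s["qpos"].round(2))
              ^^^^^^^^^^^^^^^^
AttributeError: 'float' object has no attribute 'round'
```

View pics/w1.png

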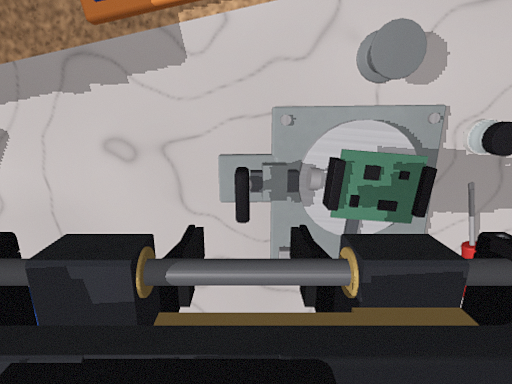

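Emit:
move_arm --series "0 0 0 -0.13 0.3 -2.5 0.2;0 0 0 0 0 -3 0.2;0 0 0 0 0 -3 0.2;0 0 0 0 0 -2.5 0.2;0 0 0 0 0 -2 0.2;0 0 0 0 0 0 0.2;0 0 0 0 0 0 0.2"

```text
clock: 2.98
eef_pos: [0.6162, 0.0752, 0.0778]
orientation: [1.35, 1.112, -1.354]
wrist_force: [-0.2, -0.6, -0.3]
grip_width: 0.597
```

```bash
sed -i 's/s\["clock"\].round(2)/round(s["clock"],2)/;s/s\["grip_width"\].round(3)/round(float(s["grip_width"]),3)/' chk.py; python3 chk.py
```

```text
t 2.98 tcp [61.62  7.52  7.78] yaw -101.2 down [-0.003  0.    -1.   ] F [-0.2 -0.6 -0.3] Mz [-0.05  0.15 -0.01] w 0.597 q [-0.63  0.42  0.58  1.72 -0.26  1.08 -1.73]
```

Emit:
move_arm --series "0 0 0 0.13 -0.4 0 0.2;0 0 0 0 0 0 0.2;0 0 0 0 0 0 -0.3;0 0 0 0 0 0 -0.5;0 0 0 0 0 0 -0.5;0 0 0 0 0 0 -0.5" --squeeze 30

```text
clock: 3.48
eef_pos: [0.619, 0.0697, 0.0791]
orientation: [1.354, 1.109, -1.353]
wrist_force: [-0.3, 0.0, -0.1]
grip_width: 0.382
```

```bash
python3 chk.py; python3 - <<'E'
from h import *
g=grab("side");cv2.imwrite("pics/s2.png",cv2.resize(g["frame"][120:330,190:430,::-1],None,fx=3,fy=3))
E
```

```text
t 3.48 tcp [61.9   6.97  7.91] yaw -101.35 down [ 0.001  0.    -1.   ] F [-0.3  0.  -0.1] Mz [-0.02  0.22 -0.  ] w 0.382 q [-0.62  0.42  0.58  1.71 -0.26  1.08 -1.73]
```

View pics/s2.png

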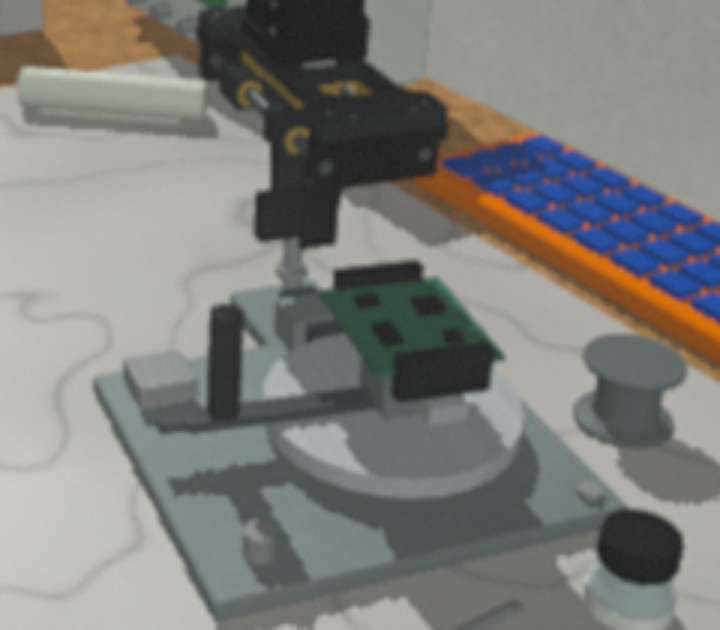

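Emit:
move_arm --series "0 0 0 -0.1 0.1 0 -1;0 0 0 0 0 0 -1;0 0 0 0 0 0 -1;0 0 0 0 0 0 -1;0 0 0 0 0 0 -1" --squeeze 30

```text
clock: 3.95
eef_pos: [0.6181, 0.0732, 0.0786]
orientation: [1.354, 1.112, -1.351]
wrist_force: [1.1, 5.4, -1.4]
grip_width: 0.162
```

```bash
python3 chk.py
```

```text
t 3.95 tcp [61.81  7.32  7.86] yaw -101.23 down [ 0.001  0.003 -1.   ] F [ 1.1  5.4 -1.4] Mz [ 1.06 -0.16  0.08] w 0.162 q [-0.63  0.42  0.58  1.72 -0.26  1.08 -1.73]
```

Emit:
move_arm --series "0 0 0.06 0 0.2 0 -1;0 0 0.11 0 0 0 -1;0 0 0.11 0 0 0 -1;0 0 0.11 0 0 0 -1;0 0 0.11 0 0 0 -1;0 0 0 0 0 0 -1"

```text
clock: 4.45
eef_pos: [0.618, 0.074, 0.0786]
orientation: [0.983, 1.339, -0.98]
wrist_force: [2.6, 4.4, -1.6]
grip_width: 0.154
```

```bash
python3 chk.py
```

```text
t 4.45 tcp [61.8   7.4   7.86] yaw -72.5 down [ 0.001  0.002 -1.   ] F [ 2.6  4.4 -1.6] Mz [ 0.81 -0.15  0.09] w 0.154 q [-0.56  0.41  0.49  1.71 -0.21  1.07 -1.26]
```

Emit:
move_arm --series "0 0 0.11 0 0 0 -1;0 0 0.11 0 0 0 -1;0 0 0.11 0 0 0 -1;0 0 0.11 0 0 0 -1;0 0 0.11 0 0 0 -1;0 0 0.04 0 0 0 -1;0 0 0 0 0 0 -1;0 0 0 0 0 0 -1"

```text
clock: 5.12
eef_pos: [0.6175, 0.0747, 0.0786]
orientation: [0.534, 1.506, -0.531]
wrist_force: [0.0, 4.6, 0.6]
grip_width: 0.155
```

```bash
python3 chk.py
```

```text
t 5.12 tcp [61.75  7.47  7.86] yaw -39.01 down [-0.001  0.002 -1.   ] F [0.  4.6 0.6] Mz [0.95 0.14 0.1 ] w 0.155 q [-0.47  0.39  0.38  1.71 -0.17  1.07 -0.72]
```

Emit:
move_arm --series "0 0 0 0 0 0 -0.2;0 0 0 0 0 0 -0.2;0 0 0 0 0 0 -0.2;0 0 0 0 0 0 -0.2;0 0 0 0 0 3 0;0 0 0 0 0 3 0.2;0 0 0 0 0 3 0.2;0 0 0 0 0 3 0.2"

```text
clock: 5.78
eef_pos: [0.6175, 0.0716, 0.1998]
orientation: [0.532, 1.504, -0.534]
wrist_force: [-0.3, -0.4, 0.0]
grip_width: 0.576
```

Emit:
move_arm --series "0 0 -0.115 -1.6 -1.5 0 0.2;0 0 -0.115 -1.6 -1.5 0 0.2;0 0 -0.115 -1.6 -1.5 0 0.2;0 0 -0.115 -1.6 -1.5 0 0.2;0 0 -0.115 -1.6 -1.5 0 0.2;0 0 -0.115 -1.6 -1.5 0 0.2;0 0 -0.115 -1.6 -1.5 0 0.2;0 0 0 0 0 0 0.2;0 0 0 0 0 0 0.2"

```text
clock: 6.53
eef_pos: [0.5053, -0.0338, 0.1989]
orientation: [1.148, 1.248, -1.146]
wrist_force: [0.3, 1.0, 0.4]
grip_width: 0.601
```

```bash
python3 chk.py; cat > meas.py <<'E'
from h import *
import sys
A=np.array([.592,-.061])
for n in sys.argv[1:]:
    g=grab(n);w=cloud(g);x,y,z=np.moveaxis(w,-1,0);dark=g["frame"].max(-1)<75
    cv2.imwrite(f"pics/{n}_{int(r.sense()['clock']*100)}.png",g["frame"][:,:,::-1])
    d=np.hypot(x-.618,y-.072)
    m=(z>.064)&(z<.102)&(d<.035)&dark
    if m.sum()>30:
        c,s,a=cv2.minAreaRect(w[m][:,:2].astype(np.float32)*1000);print(n,"knob",m.sum(),np.round(c,1),np.round(s,1),"len dir",round(a if s[0]>s[1] else a-90,1))
    R=np.hypot(x-A[0],y-A[1]);m=(z>.06)&(z<.102)&(abs(R-.095)<.02)&(x<.57)&(y<.04)&dark
    if m.sum()>20:
        c=cv2.minAreaRect(w[m][:,:2].astype(np.float32)*1000);p=np.array(c[0])/1000;print(n,"handle",m.sum(),np.round(c[0],1),np.round(c[1],1),"ang",np.degrees(np.arctan2(*(p-A)[::-1])).round(1))
E
python3 meas.py scene side wrist
```

```text
t 6.53 tcp [50.53 -3.38 19.89] yaw -85.16 down [ 0.001  0.001 -1.   ] F [0.3 1.  0.4] Mz [ 0.02  0.09 -0.  ] w 0.601 q [-0.51  0.03  0.53  1.87 -0.01  1.25 -1.45]
scene knob 568 [619.2  71.8] [49.7 15. ] len dir 49.4
scene handle 224 [502.7 -33.7] [15.7 17.3] ang 163.0
side knob 163 [615.4  68.7] [46.6 12.1] len dir 50.1
side handle 238 [499.  -36.2] [13.8 14.7] ang 165.1
wrist knob 1363 [616.5  72.5] [50.7 13. ] len dir 51.1
wrist handle 422 [500.8 -32.5] [17.4 16.1] ang 162.6
```

Emit:
move_arm --series "0 0 0 -0.35 0 -2.5 0.2;0 0 0 0 0 -3 0.2;0 0 0 0 0 -3 0.2;0 0 0 0 0 -2.5 0.2;0 0 0 0 0 -2 0.2;0 0 0 0 0 0 0.2;0 0 0 0 0 0 0.2;0 0 0 0 0 0 0.2"

```text
clock: 7.35
eef_pos: [0.5035, -0.0322, 0.0697]
orientation: [1.145, 1.248, -1.144]
wrist_force: [0.7, -0.1, 0.9]
grip_width: 0.6
```

```bash
python3 chk.py
```

```text
t 7.35 tcp [50.35 -3.22  6.97] yaw -84.98 down [ 0.002 -0.    -1.   ] F [ 0.7 -0.1  0.9] Mz [-0.01  0.2   0.01] w 0.6 q [-0.48  0.17  0.53  2.01 -0.1   0.98 -1.38]
```

Emit:
move_arm --series "0 0 0 -0.15 -0.1 0 -0.3;0 0 0 0 0 0 -1;0 0 0 0 0 0 -1;0 0 0 0 0 0 -1;0 0 0 0 0 0 -1;0 0 0 0 0 0 -1;0 0 0 0 0 0 -1" --squeeze 15

```text
clock: 7.93
eef_pos: [0.5007, -0.0332, 0.0688]
orientation: [1.145, 1.249, -1.145]
wrist_force: [-0.8, 0.2, 2.2]
grip_width: 0.202
```

```bash
python3 chk.py; python3 - <<'E'
import numpy as np
A=np.array([.592,-.061]);R=.095
p=None
for a in np.radians(np.linspace(162.7,133.9,9)):
    q=A+R*np.array([np.cos(a),np.sin(a)])
    if p is not None: print(((q-p)*100).round(2),q.round(4))
    p=q
E
```

```text
t 7.93 tcp [50.07 -3.32  6.88] yaw -85.01 down [-0.  0. -1.] F [-0.8  0.2  2.2] Mz [ 0.1   0.37 -0.01] w 0.202 q [-0.48  0.17  0.53  2.02 -0.1   0.98 -1.38]
[0.2  0.56] [ 0.5033 -0.0271]
[0.23 0.55] [ 0.5056 -0.0216]
[0.26 0.54] [ 0.5082 -0.0163]
[0.3  0.52] [ 0.5112 -0.0111]
[0.33 0.5 ] [ 0.5145 -0.0061]
[0.36 0.48] [ 0.5181 -0.0013]
[0.39 0.45] [0.522  0.0032]
[0.42 0.43] [0.5261 0.0075]
```

Emit:
move_arm --series "0 0 -0.063 0.2 0.56 0 -1;0 0 -0.063 0.23 0.55 0 -1;0 0 -0.063 0.26 0.54 0 -1;0 0 -0.063 0.3 0.52 0 -1;0 0 0 0 0 0 -1"

```text
clock: 8.35
eef_pos: [0.5107, -0.0105, 0.0687]
orientation: [1.33, 1.127, -1.33]
wrist_force: [-2.3, 2.0, 3.2]
grip_width: 0.199
```

```bash
python3 chk.py
```

```text
t 8.35 tcp [51.07 -1.05  6.87] yaw -99.48 down [-0.001  0.001 -1.   ] F [-2.3  2.   3.2] Mz [ 0.51  0.62 -0.04] w 0.199 q [-0.53  0.19  0.54  2.   -0.12  0.99 -1.66]
```

Emit:
move_arm --series "0 0 -0.063 0.33 0.5 0 -1;0 0 -0.063 0.36 0.48 0 -1;0 0 -0.063 0.39 0.45 0 -1;0 0 -0.063 0.42 0.43 0 -1;0 0 0 0 0 0 -1;0 0 0 0 0 0 -1;0 0 0 0 0 0 -1"

```text
clock: 8.93
eef_pos: [0.5253, 0.0079, 0.0687]
orientation: [1.508, 0.986, -1.508]
wrist_force: [-2.4, 4.2, 5.7]
grip_width: 0.2
```

```bash
python3 chk.py
```

```text
t 8.93 tcp [52.53  0.79  6.87] yaw -113.76 down [-0.001  0.002 -1.   ] F [-2.4  4.2  5.7] Mz [ 0.93  0.91 -0.09] w 0.2 q [-0.57  0.23  0.56  1.96 -0.14  0.99 -1.93]
```

Emit:
move_arm --series "0 0 0 0 0 0 -0.1;0 0 0 0 0 0 -0.1;0 0 0 0 0 0 -0.1;0 0 0 0 0 0 -0.1;0 0 0 0 0 3 0.1;0 0 0 0 0 3 0.2;0 0 0 0 0 3 0.2;0 0 0 0 0 3.5 0.2"

```text
clock: 9.6
eef_pos: [0.5249, 0.0061, 0.1939]
orientation: [1.508, 0.982, -1.512]
wrist_force: [0.8, -0.0, -1.0]
grip_width: 0.586
```

Emit:
move_arm --series "0 0 0.12 0.92 0.66 0 0.2;0 0 0.12 0.92 0.66 0 0.2;0 0 0.12 0.92 0.66 0 0.2;0 0 0.12 0.92 0.66 0 0.2;0 0 0.12 0.92 0.66 0 0.2;0 0 0.12 0.92 0.66 0 0.2;0 0 0.12 0.92 0.66 0 0.2;0 0 0.12 0.92 0.66 0 0.2;0 0 0.12 0.92 0.66 0 0.2;0 0 0.12 0.92 0.66 0 0.2"

```text
clock: 10.43
eef_pos: [0.6182, 0.0725, 0.1932]
orientation: [0.611, 1.483, -0.612]
wrist_force: [0.3, 0.1, -0.8]
grip_width: 0.598
```

Emit:
move_arm --series "0 0 0.1 0 0 0 0.2;0 0 0 0 0 0 0.2;0 0 0 0 0 0 0.2"

```text
clock: 10.68
eef_pos: [0.6177, 0.0721, 0.1932]
orientation: [0.54, 1.502, -0.542]
wrist_force: [-0.5, 0.2, 0.6]
grip_width: 0.599
```

```bash
python3 chk.py; python3 meas.py scene side wrist; ls pics
```

```text
t 10.68 tcp [61.77  7.21 19.32] yaw -39.61 down [-0.    -0.001 -1.   ] F [-0.5  0.2  0.6] Mz [-0.09  0.11 -0.03] w 0.599 q [-0.51  0.29  0.42  1.59 -0.12  1.28 -0.75]
scene knob 560 [619.   71.7] [49.9 14.3] len dir 52.3
scene handle 226 [526.9   6.5] [15.9 16.9] ang 134.0
side knob 167 [615.   68.4] [47.2 11.8] len dir 50.6
side handle 213 [523.    4.4] [13.9 14.2] ang 136.5
wrist knob 846 [617.2  74. ] [50.7 13.3] len dir 51.3
wrist handle 413 [525.2   9.1] [16.4 16.7] ang 133.6
s2.png
sc.png
scene0.png
scene_1073.png
scene_658.png
side0.png
side_1078.png
side_663.png
w1.png
wrist_1083.png
wrist_668.png
```

Emit:
move_arm --series "0 0 0 0 0 -2.5 0.2;0 0 0 0 0 -3 0.2;0 0 0 0 0 -3 0.2;0 0 0 0 0 -2 0.2;0 0 0 0 0 -1 0.2;0 0 0 0 0 0 0.2;0 0 0 0 0 0 -0.2" --squeeze 30

```text
clock: 11.42
eef_pos: [0.618, 0.0727, 0.0791]
orientation: [0.539, 1.502, -0.539]
wrist_force: [0.1, 0.3, 1.1]
grip_width: 0.576
```

Emit:
move_arm --series "0 0 0 0 0 0 -1;0 0 0 0 0 0 -1;0 0 0 0 0 0 -1;0 0 0 0 0 0 -1;0 0 0 0 0 0 -1;0 0 0 0 0 0 -1"

```text
clock: 11.92
eef_pos: [0.6169, 0.074, 0.079]
orientation: [0.539, 1.505, -0.538]
wrist_force: [-4.4, 1.4, 7.5]
grip_width: 0.164
```

```bash
python3 chk.py
```

```text
t 11.92 tcp [61.69  7.4   7.9 ] yaw -39.4 down [-0.002  0.002 -1.   ] F [-4.4  1.4  7.5] Mz [-0.31  0.57  0.09] w 0.164 q [-0.49  0.39  0.4   1.71 -0.17  1.07 -0.72]
```

Emit:
move_arm --series "0 0 -0.08 0 0 0 -1;0 0 -0.11 0 0 0 -1;0 0 -0.11 0 0 0 -1;0 0 -0.11 0 0 0 -1;0 0 -0.11 0 0 0 -1;0 0 -0.11 0 0 0 -1;0 0 -0.11 0 0 0 -1;0 0 -0.11 0 0 0 -1;0 0 -0.11 0 0 0 -1;0 0 -0.08 0 0 0 -1"

```text
clock: 12.75
eef_pos: [0.6172, 0.0736, 0.079]
orientation: [1.327, 1.13, -1.328]
wrist_force: [-3.5, 0.7, 3.2]
grip_width: 0.156
```

Emit:
move_arm --series "0 0 -0.03 0 0 0 -1;0 0 0 0 0 0 -1;0 0 0 0 0 0 -1"

```text
clock: 13.0
eef_pos: [0.6172, 0.0736, 0.079]
orientation: [1.345, 1.117, -1.345]
wrist_force: [-3.6, 1.3, 6.7]
grip_width: 0.159
```

```bash
python3 chk.py
```

```text
t 13.0 tcp [61.72  7.36  7.9 ] yaw -100.63 down [-0.001  0.001 -1.   ] F [-3.6  1.3  6.7] Mz [0.26 1.01 0.05] w 0.159 q [-0.64  0.43  0.6   1.72 -0.27  1.08 -1.71]
```

Emit:
move_arm --series "0 0 0 0 0 0 -0.1;0 0 0 0 0 0 -0.1;0 0 0 0 0 0 -0.1;0 0 0 0 0 0 -0.1;0 0 0 0 0 3 0.1;0 0 0 0 0 3 0.2;0 0 0 0 0 3 0.2;0 0 0 0 0 3.5 0.2;0 0 0 0 0 0 0.2;0 0 0 0 0 0 0.2"

```text
clock: 13.83
eef_pos: [0.6193, 0.0726, 0.206]
orientation: [1.349, 1.112, -1.342]
wrist_force: [-0.3, -0.1, -0.1]
grip_width: 0.594
```

```bash
python3 chk.py; python3 meas.py scene side wrist; cp pics/scene_13[0-9]*.png pics/fin.png 2>/dev/null; ls -t pics | head -4; python3 - <<'E'
import cv2,glob
f=sorted(glob.glob("pics/side_1[0-9]*.png"))[-1];cv2.imwrite("pics/end.png",cv2.resize(cv2.imread(f)[120:330,190:430],None,fx=3,fy=3))
E
```

```text
t 13.83 tcp [61.93  7.26 20.6 ] yaw -100.74 down [ 0.005  0.001 -1.   ] F [-0.3 -0.1 -0.1] Mz [0.01 0.2  0.01] w 0.594 q [-0.67  0.31  0.64  1.59 -0.19  1.3  -1.77]
scene knob 408 [618.8  70.8] [13.6 50.7] len dir -9.6
scene handle 225 [527.3   6.8] [15.2 17.4] ang 133.6
side knob 410 [615.4  68.8] [12.  49.4] len dir -8.7
side handle 210 [523.1   4.2] [13.3 13.9] ang 136.6
wrist knob 781 [617.8  73.5] [13.1 50. ] len dir -10.4
fin.png
wrist_1398.png
side_1393.png
scene_1388.png
```

View pics/end.png

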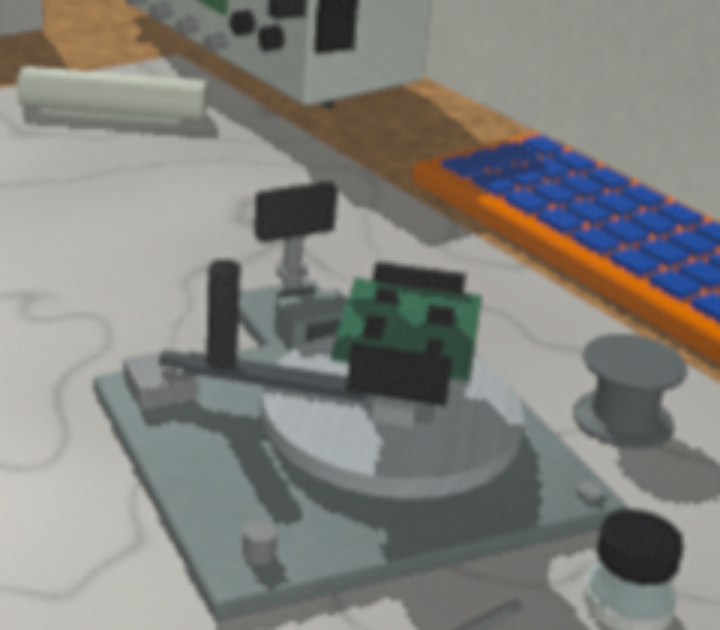

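The picture shows the pointer over the square block (crop pixel 165,365). The wing knob at (295,210) is back at its starting angle, and the gripper is clear of the scene.

```bash
python3 -c "
from station import r
print(r.job_done())"
```

```text
the job is handed in; nothing more can be done
None
```

I loosened the wing knob, swung the vise head until the pointer lay over the large square block, tightened the knob again and backed the gripper off. I then handed the job in at about 14 s; no verdict is reported.

- **Loosening:** the wrist turned about 1.09 rad, and the cameras put the knob's turn at about 1.07 rad, above the 0.9 needed before swinging.
- **Pointer:** the last views put the handle at 133.6° (scene camera) and 136.6° (side camera), against 134.5° for the block. That is at most about 5 mm off line, with 24 mm allowed. The wrist camera did not see the handle in that last check. The side camera also read about 2° higher than the other cameras before the swing, so I trust the scene reading more.
- **Clamp:** the bar's angle in the last views was -8.7° to -10.4°, against about -11° at the start. Since the knob started between 0 and 0.08 rad, it is now at roughly 0.13 rad or less, below the 0.3 limit.
- **Contact:** the wrist force was near zero after backing off, with the gripper about 10 cm above the knob. The wrist-force readings stayed below about 10 N throughout.

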